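Turn a jar over and back in a cranked mixing stand

ROBOT

A 6-joint arm with a two-finger parallel gripper is mounted at the origin on the work surface. World frame = base frame: x ahead of the robot, y to its left, z up, the work surface at z = 0. Lengths are in m, angles in rad, forces in N, time in s.
With the tool pointing down it reaches from about 0.25 to 0.775 m from the base axis. Payload 4 kg.
Tool frame: the origin (TCP) lies at the very end of the fingers, on their centre line; the grasp point (between the pads) lies 19 mm behind it; z points along the fingers, y is the line along which they close (so a half turn about z gives the same grasp; the last joint's range is limited). The gripper opens to 94 mm and grips with 3 to 60 N. Pads are 16 mm wide; open, the fingers measure 119 mm over their backs; the gripper's body (75 mm by 177 mm) begins 78 mm behind the grasp point.
Start: joints at [-1.358, 0.087, 1.371, -0, 1.684, -0.103], TCP at [0.171, -0.523, 0.206] pointing down, gripper open.
Joint ranges: [-3.1, 3.1], [-0.76, 2.03], [0.27, 2.55], [-1.08, 4.22], [0.17, 2.65], [-2.57, 2.57]. Speed limits (rad/s): [2.79, 2.79, 3.14, 3.14, 3.14, 3.14].

INTERFACE

Orientations are given as a unit quaternion [x, y, z, w].
In Python, from workcell import get_state, get_image, close_job gives the robot as it stands.
- The arm moves only by the tool move_arm, never from a script. Its arguments are lists of equal length, an entry for each row: "linear": the shift along the tool's x, y, z each as a share of 0.1 m, from -1 to 1, a list of three; "angular": the turn, a rotation vector about the tool's x, y, z each as a share of 90 degrees, from -1 to 1, a list of three; "grip": the finger opening in mm, from 0 to 94. In form: {"linear": [[x, y, z], ...], "angular": [[rx, ry, rz], ...], "grip": [grip, ...]}. A call has 1 to 20 rows; each row is the pose to reach, as a shift and turn from the pose commanded when the call began, along the tool's axes at that moment; what a row does not reach only later rows make up. A row lasts 1/8 s, in which the tool goes at most 62.5 mm and 10.7 degrees, less where a joint would pass 70% of its speed; a pose out of reach is approached as far as the arm can. A call with a number of a shift or a turn outside -1 to 1 is refused whole. A call with a gripper value outside its range is refused whole. The fingers move at their own pace and stop on an object; "squeeze" is the grip in N (left out, the last holds). Time passes only in rows, so rows that repeat a pose let the fingers close. It gives the time, the measured TCP pose, the force, the opening and the grip force at its end, in the units of the state.
- get_state(): the state, without advancing time (a new reading comes with each control period).
- get_image(name): name is "scene" or "top" or "wrist"; returns a dict with "image" (480x640x3 uint8, red, green, blue), "mtx" (3x3 intrinsics, pixels), "world_from_camera" (4x4, takes a point from camera to world coordinates); the wrist camera has in their place "hand_eye" (4x4, takes a point from camera to tool coordinates, whose origin is the TCP and whose axes are the flange's). Camera axes: x right, y up, looking along -z (the intrinsics and any distortion apply to the point x, -y, -z); pixel columns grow to the right and rows downward; lengths in m; the calibration is good to about 2 mm. A picture is of the moment at which its call begins: read the wrist's pose just before it. There is no depth.
- close_job(): hands the job in; it is judged then, once.
The state is a dict: "time": time; "qpos": joint angles; "dq": joint speeds; "joint_torque": joint torques, N m; "eef_pos": TCP position; "eef_rot": TCP orientation; "contact_force": force on the tool from outside, world axes, zero at the start; "ft_torque": the same for the moment, N m; "gripper_width": opening from 0.0 (shut) to 1.0 (fully open); "gripper_force": force on a finger pad.
Only numpy, scipy, OpenCV 4.12 (cv2) and the standard library are available. Lean on these libraries where they do the work, as an engineer would, in place of code of your own. Each camera call takes 0.05 s, during which the arm holds its last target. There are 200 camera calls.

TASK

The closed jar of consolidant has settled. Draw the wooden chock out from under the cage, turn the cage with its red crank until the jar stands on its head, leave it there for two full seconds, then turn it back upright and push the chock back under the cage, lying centred, to lock it. Turn the cage slowly, never touch the glass jar itself, and leave everything else on the bench where it stands.

Things in the scene. Friction and masses are not known exactly. Their poses are not given: they have to be found in the camera images.
- stand: blue stand, fixed. Origin on the bench midway between its uprights; x: the way the chock slides, y: the axle (crank on the +y side, nearer the robot), z up. Uprights at y = +-(56 to 68) mm, 46 mm wide in x, 134 mm high; each on a foot plate 12 mm thick, x -60 to 60 mm, |y| 32 to 92 mm. The channel between the feet is 64 mm wide
- cage (a joint): angle of the cage about the stand's y: 0 with the jar upright and the crank arm up, pi or -pi with the jar on its head; positive moves the cage's top to the stand's +x. Limits +-3.35. Turns stiffly (about 4 N at the crank grip) and stays where left. With the chock under it the cage is locked; the chock goes in only when the cage is within about 0.07 rad of 0
- axle (a point): centre of the cage, on the axle 115 mm above the bench. The aluminium cage is 76 mm (x) by 90 mm (y) by 140 mm (z), silver top plate, black bottom plate; upright its flat underside is 45 mm above the bench, 3 mm above the chock. Turning, its corners sweep an 80 mm radius; to be clear of it the whole chock must be more than 28 mm (in x) from the stand's centre
- crank_grip (a point): middle of the red crank grip, a round free-spinning sleeve 20 mm in diameter and 62 mm long, parallel to the stand's y axis, 55 mm from the axle and 119 mm out from the stand's centre along y (sleeve from 86 to 148 mm); the flat crank arm is at y = 78 to 86 mm. It circles with the cage between 60 and 170 mm above the bench
- jar: closed amber glass jar with a white screw cap, 64 mm diameter and 124 mm long, clamped in the cage and turning with it; origin at its middle, on the axle; z towards its cap. Not to be touched
- chock: loose brown wooden block 200 x 50 x 42 mm (x, y, z), 0.26 kg, origin at the centre of its underside; it lies on the bench along the stand's x under the cage, its two ends sticking out either side
- stone: fixed grey stone fragment, 112 mm diameter and 102 mm high, beside one end of the chock (200 mm from the stand's centre), origin at the centre of its underside; it blocks that end of the channel
- mat: thin green cutting mat 190 x 140 mm lying flat before the other end of the chock, where the chock can be drawn out; origin at its centre
- solvent: loose white bottle with a red cap, 56 mm diameter, 165 mm high, standing near the crank on one side; origin at the centre of its underside
- tin: loose low blue tin, 64 mm diameter, 55 mm high, standing near the crank on the other side; origin at the centre of its underside
- brush: loose flat brush with black handle, 200 mm long, lying beyond the stand; origin at its middle, on the bench
- pigment: loose glass jar with black lid, 60 mm diameter, 75 mm high, far left; origin at the centre of its underside
- filler: loose white jar with blue lid, 68 mm diameter, 90 mm high, far right; origin at the centre of its underside
There are look-alikes about, which are no part of the job. Leave any green or turquoise look-alike of the chock alone.

How it is judged:
On the way, in this order (a step that is already met when the one before it is completed fails the run):
1. the jar is on its head, within 12 degrees, for two seconds (angle between jar's own z axis and vertical above 2.93 rad), for 1.9 s.
2. the jar is upright again, within 7 degrees (angle between jar's own z axis and vertical below 0.12 rad), for 0.2 s.
At the end, for the whole second after the job is handed in: the jar is upright within 7 degrees and still; the chock lies flat on the bench under the cage, along the channel, its centre within 25 mm of the stand's centre along the channel and 12 mm across it, at rest (angle between jar's own z axis and vertical below 0.12 rad and angular speed of jar below 0.1 rad/s and x of chock in the frame of stand between -0.025 and 0.025 m and y of chock in the frame of stand between -0.012 and 0.012 m and angle between the x axis of chock and the x axis of stand, either way round below 0.12 rad and angle between chock's own z axis and vertical below 0.05 rad and height (world z) of chock below 0.006 m and linear speed of chock below 0.02 m/s); the robot touches nothing.
It fails at once if the robot touches the glass jar (contact force between any of the arm, the fingers and jar above 1 N).
It fails at once if the cage is spun faster than 5 rad/s (velocity of joint cage above 5 rad/s or velocity of joint cage below -5 rad/s).
It fails at once if a bystander is moved by more than 30 mm or knocked over (distance of any of solvent, tin, brush, pigment, filler from where it was at the start of the episode above 0.03 m or angle between any of solvent, tin, brush, pigment, filler's own z axis and vertical above 0.5 rad).
It also fails if it takes over 72 s, if anything falls off the work surface, if the arm or the gripper's body presses on something with over 40 N, if the wrist force passes 120 N, or if a joint passes its speed limit or range.

## Working session

There is one attempt and no reset: what is moved stays moved. The work goes in short steps, Python scripts to look and compute and a tool call to move; the robot and the scene stay as the last step left them, time stands still between calls to the robot, and variables do not carry over. Pictures are saved under pics/ and viewed, at most 10 in all, crops included, and the job is handed in when it is done.

Besides the shell and the picture viewer there is one more tool, called after "Call:" as name(argument=value, ...), one argument or row to a line, values as JSON. move_arm: Moves the arm, as the interface text tells. Shift numbers are shares of 0.1 m and turn numbers shares of 90 degrees, none past 1 either way. Its arguments: {"type":"object","properties":{"linear":{"type":"array"},"angular":{"type":"array"},"grip":{"type":"array"},"squeeze":{"type":"number"}},"required":["linear","angular","grip"]}

```bash
mkdir -p pics; python3 - <<'E'
from workcell import *
import cv2,numpy as np
for n in("scene","top"):
    d=get_image(n);cv2.imwrite(f"pics/{n}0.png",d["image"][:,:,::-1]);print(n,d["mtx"].tolist(),np.round(d["world_from_camera"],4).tolist(),[k for k in d])
s=get_state();print(s)
E
```

```text
scene [[585.83653156739, 0.0, 313.2984744582463], [0.0, 585.83653156739, 239.10929522921924], [0.0, 0.0, 1.0]] [[0.3181, -0.6101, 0.7257, 1.5089], [0.948, 0.2134, -0.2361, -0.3189], [-0.0108, 0.763, 0.6463, 1.0432], [0.0, 0.0, 0.0, 1.0]] ['image', 'mtx', 'world_from_camera']
top [[600.5466277552691, 0.0, 325.0443236098492], [0.0, 600.5466277552691, 246.88146687924376], [0.0, 0.0, 1.0]] [[-0.0174, 0.9848, -0.1728, 0.2944], [-0.9997, -0.0138, 0.0224, 0.0504], [0.0197, 0.1731, 0.9847, 1.3584], [0.0, 0.0, 0.0, 1.0]] ['image', 'mtx', 'world_from_camera']
{'time': 0.1, 'qpos': array([-1.35810395e+00,  8.79026642e-02,  1.37210078e+00, -4.48071761e-05,
        1.68363965e+00, -1.03069976e-01]), 'dq': array([ 8.63322021e-05, -2.70253229e-03, -4.66123825e-03, -1.98452862e-03,
       -6.13973318e-05, -9.73894537e-04]), 'joint_torque': array([ 1.45203943e-03, -3.41254306e+01, -3.03301585e+01,  7.19361892e-02,
        3.04717803e-02, -9.16367867e-05]), 'eef_pos': array([ 0.17068569, -0.52230733,  0.20441065]), 'eef_rot': array([ 9.87562508e-01,  1.57223538e-01, -7.83956443e-05, -1.02246065e-03]), 'contact_force': array([ 0.44706097,  0.45458244, -0.37077535]), 'ft_torque': array([-0.03631157, -0.00094758, -0.00391491]), 'gripper_force': 0.0, 'gripper_width': 1.00062157810326}
```

View pics/scene0.png

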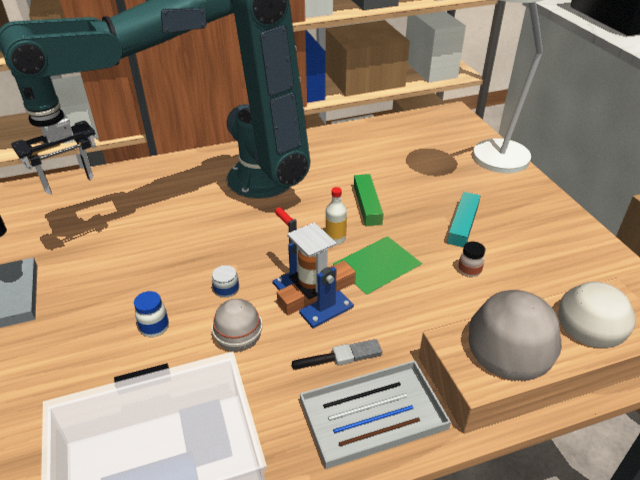

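View pics/top0.png

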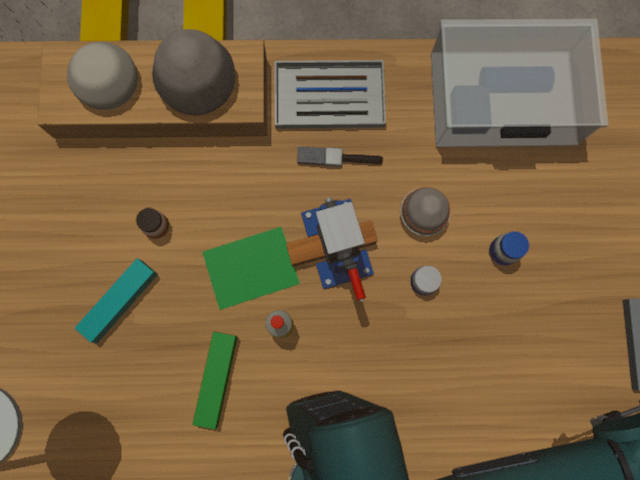

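```bash
cat > h.py <<'E'
import numpy as np
from workcell import *
CAM={}
def cam(n):
    if n not in CAM:CAM[n]=get_image(n)
    return CAM[n]
def ray(n,u,v,z):
    d=cam(n);K=d["mtx"];T=d["world_from_camera"]
    r=T[:3,:3]@np.array([(u-K[0,2])/K[0,0],-(v-K[1,2])/K[1,1],-1]);o=T[:3,3]
    return o+r*(z-o[2])/r[2]
def proj(n,p):
    d=cam(n);K=d["mtx"];T=d["world_from_camera"]
    q=T[:3,:3].T@(np.asarray(p)-T[:3,3]);return K[0,0]*q[0]/-q[2]+K[0,2],-K[1,1]*q[1]/-q[2]+K[1,2]
E
python3 - <<'E'
import cv2
a=cv2.imread('pics/top0.png')[190:310,260:400];cv2.imwrite('pics/c1.png',cv2.resize(a,None,fx=5,fy=5,interpolation=2))
E
```

```text
(no output)
```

View pics/c1.png

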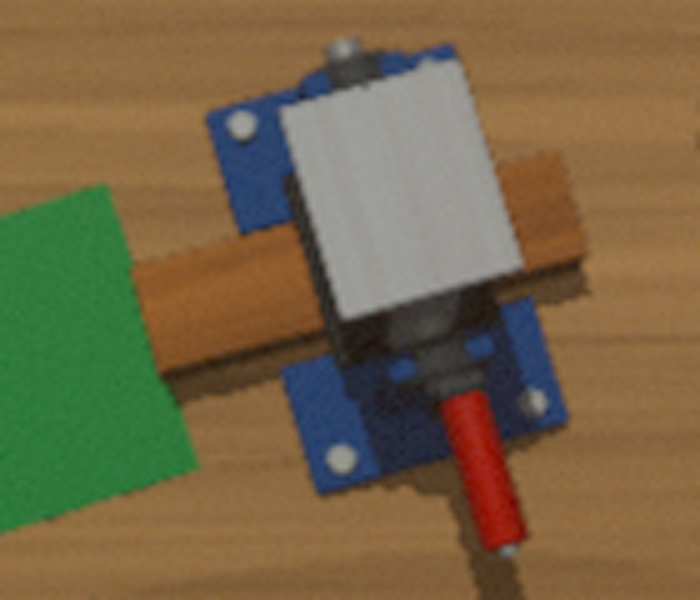

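```bash
cat > m.py <<'E'
from h import *
from scipy.optimize import least_squares
f=lambda u,v:((u+.5)/5-.5+260,(v+.5)/5-.5+190)
S=[(207,117,60,-92,12),(455,45,-60,-92,12),(240,232,60,-32,12),(285,368,60,32,12),(320,493,60,92,12),(567,424,-60,92,12),(533,298,-60,32,12),
(282,110,38,-45,185),(460,62,-38,-45,185),(522,268,-38,45,185),(343,320,38,45,185)]
W=np.array([ray("top",*f(a[0],a[1]),a[4]/1000) for a in S]);L=np.array([a[2:4] for a in S])/1000
def pl(p,l): c,s=np.cos(p[2]),np.sin(p[2]);return l@np.array([[c,s],[-s,c]])+p[:2]
r=least_squares(lambda p:(pl(p,L)-W[:,:2]).ravel(),[.4,0,1.5]);print("stand",r.x,"resid mm",np.round((pl(r.x,L)-W[:,:2])*1000,1).tolist())
p=r.x
C=np.array([ray("top",*f(*a),.042) for a in[(133,270),(160,372),(560,152),(583,258)]])[:,:2]
print("chock",C.mean(0),"len",np.linalg.norm(C[:2].mean(0)-C[2:].mean(0)),"w",np.linalg.norm(C[0]-C[1]),np.linalg.norm(C[2]-C[3]));R=np.array([[np.cos(p[2]),-np.sin(p[2])],[np.sin(p[2]),np.cos(p[2])]])
print("chock in stand",(C-p[:2])@R)
d=C[:2].mean(0)-C[2:].mean(0);print("yaw chock",np.arctan2(d[1],d[0]))
for n,(u,v,z) in dict(solv=(278,322,.165),tin=(427,278,.055),gripend=(260+506/5,190+545/5,.17),gripin=(260+465/5,190+395/5,.17),stone=(427,205,.102)).items():
    w=ray("top",u,v,z);print(n,w,(w[:2]-p[:2])@R)
w=ray("scene",336,191,.165);print("solv scene",w,(w[:2]-p[:2])@R); w=ray("scene",226,273,.055);print("tin scene",w,(w[:2]-p[:2])@R)
E
python3 m.py
```

```text
stand [ 0.53933223 -0.0074409   1.83513688] resid mm [[2.0, 0.8], [0.7, -0.1], [-1.8, -0.4], [-0.6, 2.5], [-1.4, 1.7], [0.3, -1.8], [0.2, 0.2], [0.5, 0.4], [1.5, -1.1], [-0.8, -2.0], [-0.7, -0.3]]
chock [0.53593146 0.00569651] len 0.19703911195553198 w 0.047487724444151405 0.049367825553668095
chock in stand [[ 0.11169293 -0.02467212]
 [ 0.11247921  0.02280909]
 [-0.08704805 -0.0239624 ]
 [-0.08284563  0.02522624]]
yaw chock 1.8272021623499293
solv [0.35470486 0.11867977 0.165     ] [0.16997797 0.14526244]
tin [ 0.45070379 -0.20146439  0.055     ] [-0.16412789  0.13624299]
gripend [ 0.39702838 -0.04642408  0.17      ] [-0.00044898  0.14754617]
gripin [ 0.45722825 -0.03168684  0.17      ] [-0.00195222  0.08558691]
stone [ 0.60350695 -0.19982219  0.102     ] [-0.20246604 -0.01168162]
solv scene [0.36092064 0.11778396 0.165     ] [0.16748926 0.13949662]
tin scene [ 0.45047253 -0.20049667  0.055     ] [-0.16313337  0.13621338]
```

Call:
move_arm(
  linear=[
    [0.2, -0.2, -0.2],
    [0.4, -0.4, -0.4],
    [0.6, -0.6, -0.5],
    [0.95, -0.86, -0.5],
    [0.95, -0.86, -0.5],
    [0.95, -0.86, -0.5],
    [0.95, -0.86, -0.5],
    [0.95, -0.86, -0.5],
    [0.95, -0.86, -0.5],
    [0.95, -0.86, -0.5],
  ],
  angular=[
    [0, 0, -0.967],
    [0, 0, -0.967],
    [0, 0, -0.967],
    [0, 0, -0.967],
    [0, 0, -0.967],
    [0, 0, -0.967],
    [0, 0, -0.967],
    [0, 0, -0.967],
    [0, 0, -0.967],
    [0, 0, -0.967],
  ],
  grip=[94, 94, 94, 94, 94, 94, 94, 94, 94, 94],
)

```text
time: 1.45
eef_pos: [0.2344, -0.4115, 0.2554]
eef_rot: [0.609, 0.793, 0.0, -0.0]
contact_force: [-1.1, -0.7, -0.8]
gripper_width: 1.0
gripper_force: 0.0
```

Call:
move_arm(
  linear=[
    [0.5, 0.5, 0],
    [1, 1, 0],
    [1, 1, 0],
  ],
  angular=[
    [0, 0, 0],
    [0, 0, 0],
    [0, 0, 0],
  ],
  grip=[94, 94, 94],
)

```text
time: 1.82
eef_pos: [0.3059, -0.2868, 0.256]
eef_rot: [0.607, 0.795, 0.0, 0.001]
contact_force: [0.4, -0.4, 0.1]
gripper_width: 1.001
gripper_force: 0.0
```

```bash
cat > st.py <<'E'
from workcell import *
import numpy as np
from scipy.spatial.transform import Rotation as R
s=get_state();c,n=np.cos(1.83514),np.sin(1.83514)
d=s["eef_pos"][:2]-[.53933,-.00744]
e=R.from_quat(s["eef_rot"]).as_matrix()
print("t",s["time"],"stand xyz",np.round([d[0]*c+d[1]*n,-d[0]*n+d[1]*c,s["eef_pos"][2]],4),"toolx yaw",np.arctan2(e[1,0],e[0,0]),"z",np.round(e[:,2],3),"q",np.round(s["qpos"],2),"F",np.round(s["contact_force"],1),"w",s["gripper_width"]*94,s["gripper_force"])
E
python3 st.py;python3 -c "
from workcell import *;import numpy as np
print(np.round(get_image('wrist')['hand_eye'],3))"
```

```text
t 1.825 stand xyz [-0.2086  0.2983  0.256 ] toolx yaw 1.8366768982627593 z [ 0.001 -0.001 -1.   ] q [-0.89 -0.21  1.55  0.    1.8  -1.15] F [ 0.4 -0.4  0.1] w 94.07496297834612 0.0
[[ 0.001  0.972  0.236  0.068]
 [ 1.    -0.001 -0.001  0.   ]
 [-0.001  0.236 -0.972 -0.179]
 [ 0.     0.     0.     1.   ]]
```

Call:
move_arm(
  linear=[
    [0.5, 0.5, 0],
    [1, 1, 0],
    [1, 1, 0],
  ],
  angular=[
    [0, 0, 0],
    [0, 0, 0],
    [0, 0, 0],
  ],
  grip=[94, 94, 94],
)

```text
time: 2.25
eef_pos: [0.3763, -0.165, 0.2555]
eef_rot: [0.607, 0.795, -0.0, 0.0]
contact_force: [0.4, -0.2, -0.7]
gripper_width: 1.001
gripper_force: 0.0
```

Call:
move_arm(
  linear=[
    [0.5, 0.5, 0],
    [1, 1, 0],
    [1, 1, 0],
  ],
  angular=[
    [0, 0, 0],
    [0, 0, 0],
    [0, 0, 0],
  ],
  grip=[94, 94, 94],
)

```text
time: 2.62
eef_pos: [0.4469, -0.0423, 0.255]
eef_rot: [0.607, 0.795, -0.0, -0.0]
contact_force: [0.2, -1.1, -0.1]
gripper_width: 1.0
gripper_force: 0.0
```

Call:
move_arm(
  linear=[
    [0.5, 0.5, 0],
    [1, 1, 0],
    [1, 1, 0],
    [1, 1, 0],
  ],
  angular=[
    [0, 0, 0],
    [0, 0, 0],
    [0, 0, 0],
    [0, 0, 0],
  ],
  grip=[94, 94, 94, 94],
)

```text
time: 3.12
eef_pos: [0.5165, 0.0779, 0.2549]
eef_rot: [0.608, 0.794, -0.001, -0.0]
contact_force: [-0.4, -0.1, 0.4]
gripper_width: 1.002
gripper_force: 0.0
```

```bash
python3 st.py
```

```text
t 3.125 stand xyz [ 8.830e-02 -2.000e-04  2.549e-01] toolx yaw 1.834193564108042 z [-0.001 -0.001 -1.   ] q [ 0.04  0.02  1.34 -0.    1.78 -0.22] F [-0.4 -0.1  0.4] w 94.19168735726372 0.0
```

Call:
move_arm(
  linear=[
    [0.1, 0, 0.5],
    [0.1, 0, 1],
    [0.1, 0, 1],
  ],
  angular=[
    [0, 0, 0],
    [0, 0, 0],
    [0, 0, 0],
  ],
  grip=[94, 94, 94],
)

```text
time: 3.5
eef_pos: [0.5097, 0.0861, 0.1508]
eef_rot: [0.609, 0.793, -0.004, -0.004]
contact_force: [0.2, -1.4, -0.4]
gripper_width: 1.001
gripper_force: 0.0
```

Call:
move_arm(
  linear=[
    [0, 0, 0.4],
    [0, 0, 0.8],
    [0, 0, 1],
    [0, 0, 1],
  ],
  angular=[
    [0, 0, 0],
    [0, 0, 0],
    [0, 0, 0],
    [0, 0, 0],
  ],
  grip=[94, 94, 94, 94],
)

```text
time: 4.0
eef_pos: [0.5141, 0.0872, 0.0567]
eef_rot: [0.609, 0.793, -0.0, 0.0]
contact_force: [-0.2, -0.4, 0.1]
gripper_width: 1.0
gripper_force: 0.0
```

Call:
move_arm(
  linear=[
    [0, 0, 0.2],
    [0, 0, 0.41],
    [0, 0, 0.41],
    [0, 0, 0.41],
    [0, 0, 0.41],
    [0, 0, 0.41],
    [0, 0, 0.41],
    [0, 0, 0.41],
  ],
  angular=[
    [0, 0, 0],
    [0, 0, 0],
    [0, 0, 0],
    [0, 0, 0],
    [0, 0, 0],
    [0, 0, 0],
    [0, 0, 0],
    [0, 0, 0],
  ],
  grip=[94, 94, 94, 45, 40, 40, 40, 40],
  squeeze=25,
)

```text
time: 5.0
eef_pos: [0.5137, 0.0887, 0.0146]
eef_rot: [0.608, 0.794, 0.0, 0.0]
contact_force: [-0.5, -0.1, 0.1]
gripper_width: 0.527
gripper_force: 25.0
```

```bash
python3 st.py
```

```text
t 5.0 stand xyz [ 0.0995 -0.0003  0.0146] toolx yaw 1.834761469291936 z [ 0.  0. -1.] q [ 0.06  0.14  1.7  -0.    1.3  -0.2 ] F [-0.5 -0.1  0.1] w 49.54289406020902 24.994682371616364
```

Call:
move_arm(
  linear=[
    [0.2, 0, 0],
    [0.4, 0, 0],
    [0.6, 0, 0],
    [0.8, 0, 0],
    [1, 0, 0],
  ],
  angular=[
    [0, 0, 0],
    [0, 0, 0],
    [0, 0, 0],
    [0, 0, 0],
    [0, 0, 0],
  ],
  grip=[40, 40, 40, 40, 40],
)

```text
time: 5.62
eef_pos: [0.4876, 0.1851, 0.0146]
eef_rot: [0.608, 0.794, -0.0, 0.001]
contact_force: [0.8, -2.6, 1.6]
gripper_width: 0.53
gripper_force: 25.0
```

Call:
move_arm(
  linear=[
    [0.2, 0, 0],
    [0.4, 0, 0],
    [0.5, 0, 0],
    [0.5, 0, 0],
    [0.5, 0, 0],
    [0.5, 0, 0],
    [0.5, 0, 0],
    [0.5, 0, 0],
  ],
  angular=[
    [0, 0, 0],
    [0, 0, 0],
    [0, 0, 0],
    [0, 0, 0],
    [0, 0, 0],
    [0, 0, 0],
    [0, 0, 0],
    [0, 0, 0],
  ],
  grip=[40, 40, 40, 40, 70, 70, 70, 70],
)

```text
time: 6.62
eef_pos: [0.4745, 0.2331, 0.0144]
eef_rot: [0.608, 0.794, -0.0, 0.0]
contact_force: [-0.9, -0.1, -0.6]
gripper_width: 0.747
gripper_force: 0.0
```

```bash
python3 st.py
```

```text
t 6.625 stand xyz [ 0.2491 -0.0003  0.0144] toolx yaw 1.8343398684263763 z [-0. -0. -1.] q [ 0.35  0.16  1.68 -0.    1.3   0.09] F [-0.9 -0.1 -0.6] w 70.25680345549414 0.0
```

Call:
move_arm(
  linear=[
    [0, 0, -0.3],
    [0, 0, -0.7],
    [0, 0, -1],
    [0, 0, -1],
  ],
  angular=[
    [0, 0, 0],
    [0, 0, 0],
    [0, 0, 0],
    [0, 0, 0],
  ],
  grip=[70, 70, 70, 70],
)

```text
time: 7.12
eef_pos: [0.4764, 0.234, 0.1174]
eef_rot: [0.608, 0.794, 0.003, 0.002]
contact_force: [0.3, -0.4, 0.2]
gripper_width: 0.746
gripper_force: 0.0
```

Call:
move_arm(
  linear=[
    [0, 0, -0.5],
    [0, 0, -1],
    [0, 0, -1],
  ],
  angular=[
    [0, 0, 0],
    [0, 0, 0],
    [0, 0, 0],
  ],
  grip=[70, 70, 70],
)

```text
time: 7.5
eef_pos: [0.4762, 0.234, 0.2177]
eef_rot: [0.608, 0.794, 0.003, 0.002]
contact_force: [-0.5, -0.1, 0.2]
gripper_width: 0.744
gripper_force: 0.0
```

Call:
move_arm(
  linear=[
    [-0.5, -0.3, 0],
    [-1, -0.64, 0],
    [-1, -0.64, 0],
  ],
  angular=[
    [0, 0, 0],
    [0, 0, 0],
    [0, 0, 0],
  ],
  grip=[70, 70, 70],
)

```text
time: 7.88
eef_pos: [0.4369, 0.1174, 0.2116]
eef_rot: [0.61, 0.792, -0.002, -0.001]
contact_force: [0.2, 1.5, 0.8]
gripper_width: 0.743
gripper_force: 0.0
```

Call:
move_arm(
  linear=[
    [-0.5, -0.3, 0],
    [-1, -0.64, 0],
    [-1, -0.64, 0],
  ],
  angular=[
    [0, 0, 0],
    [0, 0, 0],
    [0, 0, 0],
  ],
  grip=[70, 70, 70],
)

```text
time: 8.25
eef_pos: [0.4022, 0.0049, 0.2126]
eef_rot: [0.61, 0.792, -0.001, -0.001]
contact_force: [-0.1, 0.6, 0.0]
gripper_width: 0.745
gripper_force: 0.0
```

Call:
move_arm(
  linear=[
    [-0.2, 0, 0],
    [-0.49, 0, 0],
    [-0.49, 0, 0],
    [-0.49, 0, 0],
    [-0.49, 0, 0],
    [-0.49, 0, 0],
    [-0.49, 0, 0],
    [-0.49, 0, 0],
    [-0.49, 0, 0],
    [-0.49, 0, 0],
  ],
  angular=[
    [0, 0, 1],
    [0, 0, 1],
    [0, 0, 1],
    [0, 0, 1],
    [0, 0, 1],
    [0, 0, 1],
    [0, 0, 1],
    [0, 0, 1],
    [0, 0, 1],
    [0, 0, 1],
  ],
  grip=[60, 60, 60, 60, 60, 60, 60, 60, 60, 60],
)

```text
time: 9.5
eef_pos: [0.4162, -0.0387, 0.213]
eef_rot: [0.991, 0.133, -0.001, -0.001]
contact_force: [-0.0, 0.1, -0.1]
gripper_width: 0.639
gripper_force: 0.0
```

```bash
python3 st.py; python3 - <<'E'
from workcell import *
import cv2
a=get_image("top")["image"][170:330,190:390,::-1];b=get_image("scene")["image"][150:330,200:430,::-1]
cv2.imwrite('pics/c2.png',cv2.hconcat([cv2.resize(a,(400,320)),cv2.resize(b,(400,320))]))
E
```

```text
t 9.5 stand xyz [0.002 0.127 0.213] toolx yaw 0.2672898903999485 z [-0.002  0.001 -1.   ] q [-0.23 -0.21  1.64  0.    1.72  1.07] F [-0.   0.1 -0.1] w 60.02785458153489 0.0
```

View pics/c2.png

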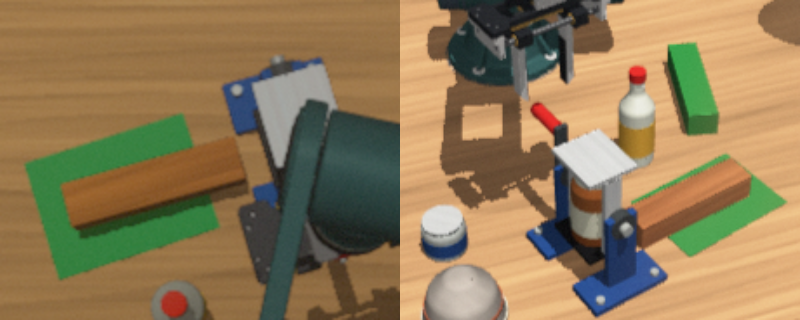

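Call:
move_arm(
  linear=[
    [0, 0.02, 0.2],
    [0, 0.02, 0.4],
    [0, 0.02, 0.62],
    [0, 0.02, 0.62],
    [0, 0.02, 0.62],
    [0, 0.02, 0.62],
    [0, 0.02, 0.62],
    [0, 0.02, 0.62],
    [0, 0.02, 0.62],
  ],
  angular=[
    [0, 0, 0],
    [0, 0, 0],
    [0, 0, 0],
    [0, 0, 0],
    [0, 0, 0],
    [0, 0, 0],
    [0, 0, 0],
    [0, 0, 0],
    [0, 0, 0],
  ],
  grip=[60, 60, 60, 60, 40, 25, 12, 12, 12],
  squeeze=20,
)

```text
time: 10.72
eef_pos: [0.4166, -0.0428, 0.1528]
eef_rot: [0.991, 0.132, 0.0, 0.001]
contact_force: [-0.7, -1.4, 0.4]
gripper_width: 0.208
gripper_force: 20.0
```

```bash
python3 st.py; python3 - <<'E'
import numpy as np
# stand dx=-55 sin a, dz=55cos a ; shares rel. to start of each half: tool dy=-dx, tool dz=-dz(up)
for a in np.radians(np.arange(9,91,9)): print([0,round(.55*np.sin(a),2),round(.55*(1-np.cos(a)),2)],[0,round(.55*(np.cos(a)-1),2),round(.55*np.sin(a),2)])
E
```

```text
t 10.725 stand xyz [-0.0021  0.1277  0.1528] toolx yaw 0.2638038096182983 z [ 0.001 -0.001 -1.   ] q [-0.24 -0.2   1.74 -0.    1.59  1.07] F [-0.7 -1.4  0.4] w 19.551084436445826 20.00434398651123
[0, np.float64(0.09), np.float64(0.01)] [0, np.float64(-0.01), np.float64(0.09)]
[0, np.float64(0.17), np.float64(0.03)] [0, np.float64(-0.03), np.float64(0.17)]
[0, np.float64(0.25), np.float64(0.06)] [0, np.float64(-0.06), np.float64(0.25)]
[0, np.float64(0.32), np.float64(0.11)] [0, np.float64(-0.11), np.float64(0.32)]
[0, np.float64(0.39), np.float64(0.16)] [0, np.float64(-0.16), np.float64(0.39)]
[0, np.float64(0.44), np.float64(0.23)] [0, np.float64(-0.23), np.float64(0.44)]
[0, np.float64(0.49), np.float64(0.3)] [0, np.float64(-0.3), np.float64(0.49)]
[0, np.float64(0.52), np.float64(0.38)] [0, np.float64(-0.38), np.float64(0.52)]
[0, np.float64(0.54), np.float64(0.46)] [0, np.float64(-0.46), np.float64(0.54)]
[0, np.float64(0.55), np.float64(0.55)] [0, np.float64(-0.55), np.float64(0.55)]
```

Call:
move_arm(
  linear=[
    [0, 0.09, 0.01],
    [0, 0.17, 0.03],
    [0, 0.25, 0.06],
    [0, 0.32, 0.11],
    [0, 0.39, 0.16],
    [0, 0.44, 0.23],
    [0, 0.49, 0.3],
    [0, 0.52, 0.38],
    [0, 0.54, 0.46],
    [0, 0.55, 0.55],
  ],
  angular=[
    [0, 0, 0],
    [0, 0, 0],
    [0, 0, 0],
    [0, 0, 0],
    [0, 0, 0],
    [0, 0, 0],
    [0, 0, 0],
    [0, 0, 0],
    [0, 0, 0],
    [0, 0, 0],
  ],
  grip=[12, 12, 12, 12, 12, 12, 12, 12, 12, 12],
)

```text
time: 11.98
eef_pos: [0.4316, -0.0969, 0.0982]
eef_rot: [0.991, 0.131, 0.001, 0.001]
contact_force: [0.2, -1.5, 4.2]
gripper_width: 0.208
gripper_force: 20.0
```

```bash
python3 st.py
```

```text
t 11.975 stand xyz [-0.0582  0.1273  0.0982] toolx yaw 0.26344621197344903 z [ 0.002 -0.003 -1.   ] q [-0.35 -0.11  1.78 -0.    1.47  0.96] F [ 0.2 -1.5  4.2] w 19.513366849705008 20.004750788211823
```

Call:
move_arm(
  linear=[
    [0, -0.01, 0.09],
    [0, -0.03, 0.17],
    [0, -0.06, 0.25],
    [0, -0.11, 0.32],
    [0, -0.16, 0.39],
    [0, -0.23, 0.44],
    [0, -0.3, 0.49],
    [0, -0.38, 0.52],
    [0, -0.46, 0.54],
    [0, -0.55, 0.55],
    [0, -0.55, 0.55],
    [0, -0.55, 0.55],
  ],
  angular=[
    [0, 0, 0],
    [0, 0, 0],
    [0, 0, 0],
    [0, 0, 0],
    [0, 0, 0],
    [0, 0, 0],
    [0, 0, 0],
    [0, 0, 0],
    [0, 0, 0],
    [0, 0, 0],
    [0, 0, 0],
    [0, 0, 0],
  ],
  grip=[12, 12, 12, 12, 12, 12, 12, 12, 12, 12, 12, 12],
)

```text
time: 13.48
eef_pos: [0.4161, -0.041, 0.0427]
eef_rot: [0.991, 0.132, -0.0, -0.001]
contact_force: [0.4, 1.8, 5.7]
gripper_width: 0.208
gripper_force: 20.0
```

```bash
python3 st.py; python3 - <<'E'
from workcell import *
import cv2
b=get_image("scene")["image"][180:340,210:440,::-1]
cv2.imwrite('pics/c3.png',cv2.resize(b,None,fx=3,fy=3))
E
```

```text
t 13.475 stand xyz [-0.0002  0.1277  0.0427] toolx yaw 0.2643673699340451 z [-0.     0.003 -1.   ] q [-0.24 -0.12  1.9   0.    1.36  1.07] F [0.4 1.8 5.7] w 19.550566940950528 20.008616745471954
```

View pics/c3.png

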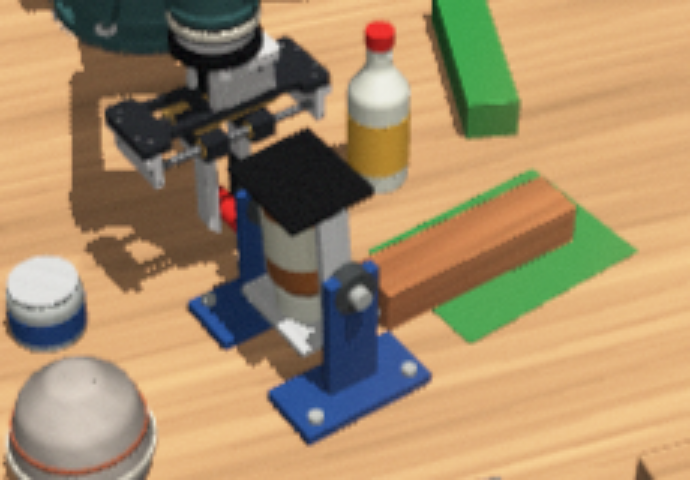

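Call:
move_arm(
  linear=[
    [0, 0, 0],
    [0, 0, 0],
    [0, 0, 0],
    [0, 0, 0],
    [0, 0, 0],
    [0, 0, 0],
    [0, 0, 0],
    [0, 0, 0],
    [0, 0, 0],
    [0, 0, 0],
    [0, 0, 0],
    [0, 0, 0],
    [0, 0, 0],
    [0, 0, 0],
    [0, 0, 0],
    [0, 0, 0],
    [0, 0, 0],
    [0, 0, 0],
    [0, 0, 0],
    [0, 0, 0],
  ],
  angular=[
    [0, 0, 0],
    [0, 0, 0],
    [0, 0, 0],
    [0, 0, 0],
    [0, 0, 0],
    [0, 0, 0],
    [0, 0, 0],
    [0, 0, 0],
    [0, 0, 0],
    [0, 0, 0],
    [0, 0, 0],
    [0, 0, 0],
    [0, 0, 0],
    [0, 0, 0],
    [0, 0, 0],
    [0, 0, 0],
    [0, 0, 0],
    [0, 0, 0],
    [0, 0, 0],
    [0, 0, 0],
  ],
  grip=[12, 12, 12, 12, 12, 12, 12, 12, 12, 12, 12, 12, 12, 12, 12, 12, 12, 12, 12, 12],
)

```text
time: 16.02
eef_pos: [0.4161, -0.041, 0.0427]
eef_rot: [0.991, 0.132, -0.0, -0.002]
contact_force: [0.1, 2.6, 5.6]
gripper_width: 0.208
gripper_force: 20.0
```

Call:
move_arm(
  linear=[
    [0, 0.09, -0.01],
    [0, 0.17, -0.03],
    [0, 0.25, -0.06],
    [0, 0.32, -0.11],
    [0, 0.39, -0.16],
    [0, 0.44, -0.23],
    [0, 0.49, -0.3],
    [0, 0.52, -0.38],
    [0, 0.54, -0.46],
    [0, 0.55, -0.55],
  ],
  angular=[
    [0, 0, 0],
    [0, 0, 0],
    [0, 0, 0],
    [0, 0, 0],
    [0, 0, 0],
    [0, 0, 0],
    [0, 0, 0],
    [0, 0, 0],
    [0, 0, 0],
    [0, 0, 0],
  ],
  grip=[12, 12, 12, 12, 12, 12, 12, 12, 12, 12],
)

```text
time: 17.27
eef_pos: [0.4314, -0.0967, 0.096]
eef_rot: [0.991, 0.131, 0.0, 0.001]
contact_force: [7.0, -4.6, -5.8]
gripper_width: 0.204
gripper_force: 20.0
```

Call:
move_arm(
  linear=[
    [0, -0.01, -0.09],
    [0, -0.03, -0.17],
    [0, -0.06, -0.25],
    [0, -0.11, -0.32],
    [0, -0.16, -0.39],
    [0, -0.23, -0.44],
    [0, -0.3, -0.49],
    [0, -0.38, -0.52],
    [0, -0.46, -0.54],
    [0, -0.55, -0.55],
    [0, -0.55, -0.55],
    [0, -0.55, -0.55],
    [0, -0.55, -0.55],
  ],
  angular=[
    [0, 0, 0],
    [0, 0, 0],
    [0, 0, 0],
    [0, 0, 0],
    [0, 0, 0],
    [0, 0, 0],
    [0, 0, 0],
    [0, 0, 0],
    [0, 0, 0],
    [0, 0, 0],
    [0, 0, 0],
    [0, 0, 0],
    [0, 0, 0],
  ],
  grip=[12, 12, 12, 12, 12, 12, 12, 12, 12, 12, 12, 12, 12],
)

```text
time: 18.9
eef_pos: [0.4164, -0.0421, 0.1526]
eef_rot: [0.991, 0.132, 0.0, -0.0]
contact_force: [1.2, 0.3, 4.3]
gripper_width: 0.204
gripper_force: 20.0
```

```bash
python3 st.py
```

```text
t 18.9 stand xyz [-0.0014  0.1277  0.1526] toolx yaw 0.26392890409650815 z [ 0.     0.001 -1.   ] q [-0.24 -0.2   1.74  0.    1.59  1.07] F [1.2 0.3 4.3] w 19.130398182985488 20.005565285682678
```

Call:
move_arm(
  linear=[
    [0, 0, 0],
    [0, 0, 0],
    [0, 0, 0],
    [0, 0, -0.3],
    [0, 0, -0.6],
    [0, 0, -0.62],
    [0, 0, -0.62],
  ],
  angular=[
    [0, 0, 0],
    [0, 0, 0],
    [0, 0, 0],
    [0, 0, 0],
    [0, 0, 0],
    [0, 0, 0],
    [0, 0, 0],
  ],
  grip=[50, 50, 50, 50, 50, 50, 60],
)

```text
time: 19.77
eef_pos: [0.4159, -0.0422, 0.2133]
eef_rot: [0.991, 0.132, -0.001, -0.0]
contact_force: [-0.2, -0.2, -0.9]
gripper_width: 0.605
gripper_force: 0.0
```

Call:
move_arm(
  linear=[
    [0, -0.2, 0],
    [0, -0.5, 0],
    [0, -0.5, 0],
    [0, -0.5, 0],
    [0, -0.5, 0],
    [0, -0.5, 0],
    [0, -0.5, 0],
    [0, -0.5, 0],
    [0, -0.5, 0],
    [0, -0.5, 0],
  ],
  angular=[
    [0, 0, -1],
    [0, 0, -1],
    [0, 0, -1],
    [0, 0, -1],
    [0, 0, -1],
    [0, 0, -1],
    [0, 0, -1],
    [0, 0, -1],
    [0, 0, -1],
    [0, 0, -1],
  ],
  grip=[70, 70, 70, 70, 70, 70, 70, 70, 70, 70],
)

```text
time: 21.02
eef_pos: [0.4025, 0.0061, 0.2126]
eef_rot: [0.608, 0.794, -0.001, -0.001]
contact_force: [0.8, -0.9, -0.1]
gripper_width: 0.744
gripper_force: 0.0
```

Call:
move_arm(
  linear=[
    [0.5, 0.3, 0],
    [1, 0.64, 0],
    [1, 0.64, 0],
  ],
  angular=[
    [0, 0, 0],
    [0, 0, 0],
    [0, 0, 0],
  ],
  grip=[70, 70, 70],
)

```text
time: 21.4
eef_pos: [0.4387, 0.1221, 0.2128]
eef_rot: [0.606, 0.795, -0.001, -0.001]
contact_force: [-0.0, -1.1, -0.3]
gripper_width: 0.748
gripper_force: 0.0
```

Call:
move_arm(
  linear=[
    [0.5, 0.3, 0],
    [1, 0.64, 0],
    [1, 0.64, 0],
    [1, 0.64, 0],
  ],
  angular=[
    [0, 0, 0],
    [0, 0, 0],
    [0, 0, 0],
    [0, 0, 0],
  ],
  grip=[70, 70, 70, 70],
)

```text
time: 21.9
eef_pos: [0.4743, 0.231, 0.2137]
eef_rot: [0.608, 0.794, -0.001, -0.0]
contact_force: [-0.2, -0.3, -0.4]
gripper_width: 0.745
gripper_force: 0.0
```

```bash
python3 st.py; python3 - <<'E'
from workcell import *
import cv2
a=get_image("top")["image"][190:310,260:400,::-1];b=get_image("scene")["image"][180:340,230:440,::-1]
cv2.imwrite('pics/c4.png',cv2.hconcat([cv2.resize(a,(400,343)),cv2.resize(b,(400,343))]))
E
```

```text
t 21.9 stand xyz [0.2472 0.0004 0.2137] toolx yaw 1.8335758572199843 z [-0.002 -0.002 -1.   ] q [ 0.35  0.04  1.41 -0.    1.7   0.08] F [-0.2 -0.3 -0.4] w 70.02904395975125 0.0
```

View pics/c4.png

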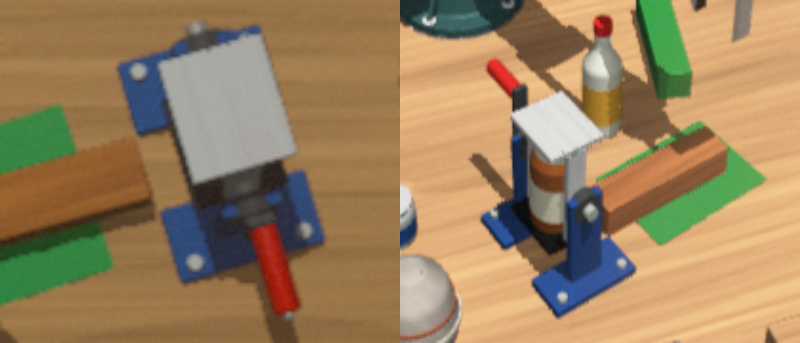

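Call:
move_arm(
  linear=[
    [0.02, 0, 0.5],
    [0.02, 0, 1],
    [0.02, 0, 1],
    [0.02, 0, 1],
  ],
  angular=[
    [0, 0, 0],
    [0, 0, 0],
    [0, 0, 0],
    [0, 0, 0],
  ],
  grip=[70, 70, 70, 70],
)

```text
time: 22.5
eef_pos: [0.4754, 0.2339, 0.1169]
eef_rot: [0.608, 0.794, 0.001, 0.001]
contact_force: [-0.2, 0.5, 1.1]
gripper_width: 0.741
gripper_force: 0.0
```

Call:
move_arm(
  linear=[
    [0, 0, 0.4],
    [0, 0, 0.8],
    [0, 0, 0.99],
    [0, 0, 0.99],
    [0, 0, 0.99],
    [0, 0, 0.99],
    [0, 0, 0.99],
    [0, 0, 0.99],
  ],
  angular=[
    [0, 0, 0],
    [0, 0, 0],
    [0, 0, 0],
    [0, 0, 0],
    [0, 0, 0],
    [0, 0, 0],
    [0, 0, 0],
    [0, 0, 0],
  ],
  grip=[70, 70, 70, 70, 40, 40, 40, 40],
  squeeze=25,
)

```text
time: 23.5
eef_pos: [0.4753, 0.2348, 0.0174]
eef_rot: [0.608, 0.794, 0.001, 0.001]
contact_force: [-0.1, -0.3, 5.8]
gripper_width: 0.528
gripper_force: 25.0
```

```bash
python3 st.py
```

```text
t 23.5 stand xyz [ 0.2505 -0.0015  0.0174] toolx yaw 1.8345407705267713 z [ 0.003  0.001 -1.   ] q [ 0.35  0.16  1.68 -0.    1.3   0.09] F [-0.1 -0.3  5.8] w 49.61780304230167 24.987835586071014
```

Call:
move_arm(
  linear=[
    [0, -0.01, -0.03],
    [-0.1, -0.01, -0.03],
    [-0.2, -0.01, -0.03],
    [-0.3, -0.01, -0.03],
    [-0.4, -0.01, -0.03],
    [-0.5, -0.01, -0.03],
    [-0.6, -0.01, -0.03],
    [-0.7, -0.01, -0.03],
    [-0.8, -0.01, -0.03],
    [-0.8, -0.01, -0.03],
  ],
  angular=[
    [0, 0, 0],
    [0, 0, 0],
    [0, 0, 0],
    [0, 0, 0],
    [0, 0, 0],
    [0, 0, 0],
    [0, 0, 0],
    [0, 0, 0],
    [0, 0, 0],
    [0, 0, 0],
  ],
  grip=[40, 40, 40, 40, 40, 40, 40, 40, 40, 40],
)

```text
time: 24.75
eef_pos: [0.4943, 0.1561, 0.0184]
eef_rot: [0.608, 0.794, -0.0, 0.0]
contact_force: [0.5, -0.6, -2.3]
gripper_width: 0.53
gripper_force: 25.0
```

```bash
python3 st.py
```

```text
t 24.75 stand xyz [0.1697 0.0007 0.0184] toolx yaw 1.8335430719252943 z [-0. -0. -1.] q [ 0.2   0.13  1.7  -0.    1.3  -0.07] F [ 0.5 -0.6 -2.3] w 49.859608579195445 24.965568780899048
```

Call:
move_arm(
  linear=[
    [0, 0, 0.01],
    [-0.1, 0, 0.01],
    [-0.2, 0, 0.01],
    [-0.3, 0, 0.01],
    [-0.4, 0, 0.01],
    [-0.5, 0, 0.01],
    [-0.6, 0, 0.01],
    [-0.7, 0, 0.01],
    [-0.78, 0, 0.01],
    [-0.78, 0, 0.01],
    [-0.78, 0, 0.01],
  ],
  angular=[
    [0, 0, 0],
    [0, 0, 0],
    [0, 0, 0],
    [0, 0, 0],
    [0, 0, 0],
    [0, 0, 0],
    [0, 0, 0],
    [0, 0, 0],
    [0, 0, 0],
    [0, 0, 0],
    [0, 0, 0],
  ],
  grip=[40, 40, 40, 40, 40, 40, 40, 40, 40, 40, 40],
)

```text
time: 26.12
eef_pos: [0.5146, 0.0812, 0.0175]
eef_rot: [0.608, 0.794, -0.0, 0.0]
contact_force: [-0.3, -0.3, -0.9]
gripper_width: 0.531
gripper_force: 25.0
```

```bash
python3 st.py
```

```text
t 26.125 stand xyz [0.092  0.0007 0.0175] toolx yaw 1.8345883281515714 z [ 0.    -0.001 -1.   ] q [ 0.05  0.14  1.7  -0.    1.3  -0.22] F [-0.3 -0.3 -0.9] w 49.92265237922426 24.969104826450348
```

Inserted cleanly with low force. Release, lift, and look.

Call:
move_arm(
  linear=[
    [0, 0, 0],
    [0, 0, 0],
    [0, 0, 0],
    [0, 0, 0],
    [0, 0, -0.3],
    [0, 0, -0.6],
    [0, 0, -1],
    [0, 0, -1],
  ],
  angular=[
    [0, 0, 0],
    [0, 0, 0],
    [0, 0, 0],
    [0, 0, 0],
    [0, 0, 0],
    [0, 0, 0],
    [0, 0, 0],
    [0, 0, 0],
  ],
  grip=[80, 80, 80, 80, 80, 80, 80, 80],
)

```text
time: 27.12
eef_pos: [0.5171, 0.0818, 0.1215]
eef_rot: [0.608, 0.794, 0.003, 0.003]
contact_force: [-0.6, 0.5, -0.1]
gripper_width: 0.851
gripper_force: 0.0
```

Call:
move_arm(
  linear=[
    [0.5, 0, -0.5],
    [1, 0, -1],
    [1, 0, -1],
  ],
  angular=[
    [0, 0, 0],
    [0, 0, 0],
    [0, 0, 0],
  ],
  grip=[80, 80, 80],
)

```text
time: 27.5
eef_pos: [0.4887, 0.1801, 0.2196]
eef_rot: [0.607, 0.795, 0.002, 0.001]
contact_force: [-0.1, -0.5, 0.2]
gripper_width: 0.853
gripper_force: 0.0
```

Call:
move_arm(
  linear=[
    [0.5, 0, 0],
    [1, 0, 0],
    [1, 0, 0],
    [1, 0, 0],
  ],
  angular=[
    [0, 0, 0],
    [0, 0, 0],
    [0, 0, 0],
    [0, 0, 0],
  ],
  grip=[80, 80, 80, 80],
)

```text
time: 28.0
eef_pos: [0.462, 0.2736, 0.2155]
eef_rot: [0.608, 0.794, -0.002, -0.0]
contact_force: [-0.0, 0.2, 0.1]
gripper_width: 0.85
gripper_force: 0.0
```

```bash
python3 st.py; python3 - <<'E'
from workcell import *
import cv2
a=get_image("top")["image"][190:310,260:400,::-1]
cv2.imwrite('pics/c5.png',cv2.resize(a,None,fx=5,fy=5,interpolation=2))
E
```

```text
t 28.0 stand xyz [0.2914 0.0012 0.2155] toolx yaw 1.8344468016882514 z [-0.003 -0.002 -1.   ] q [ 0.43  0.06  1.38 -0.    1.7   0.17] F [-0.   0.2  0.1] w 79.91915716752747 0.0
```

View pics/c5.png

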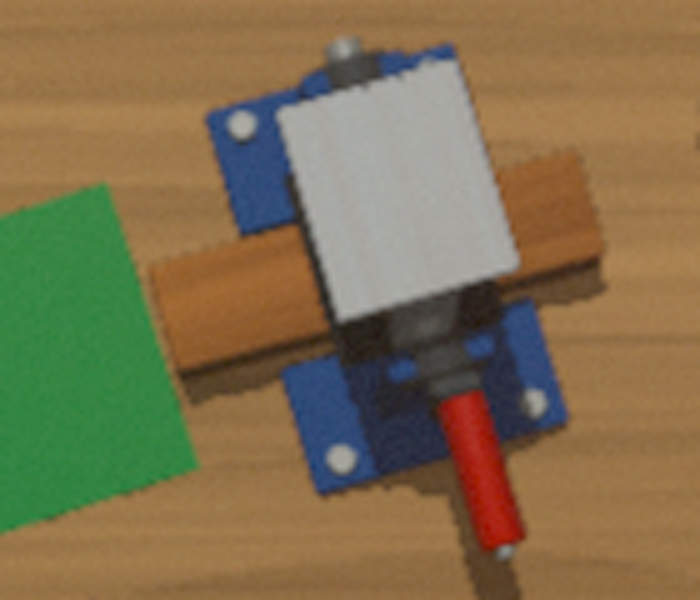

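The cage is upright, with its plate corner at crop pixel (278,112), against (282,110) at the start. The chock ends are at (165,318) and (590,203), so its centre is about 5 mm from the stand's centre.

```bash
python3 -c "
from workcell import *
print(close_job())"
```

```text
the job is handed in; nothing more can be done
None
```

The job is handed in at about 28 s: the jar was turned on its head, held there 2.5 s and brought back upright, and the chock is back under the cage about 5 mm off centre; the judge's verdict was not shown.

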